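Fit the tall meal carton into the middle of the packed tray

ROBOT

A 6-joint arm with a two-finger parallel gripper is mounted at the origin on the work surface. World frame = base frame: x ahead of the robot, y to its left, z up, the work surface at z = 0. Lengths are in m, angles in degrees, forces in N, time in s.
With the tool pointing down it reaches from about 0.4 to 0.825 m from the base axis. Payload 7 kg.
Tool frame: the origin (TCP) lies midway between the tips of the shut fingers; the grasp point (between the pads) lies 19 mm behind it; z points along the fingers, x is the direction in which the jaws open and shut, and the axes are right-handed (so a half turn about z gives the same grasp; the last joint's range is limited). The gripper opens to 88 mm and grips with 3 to 60 N. Pads are 19 mm wide; open, the fingers measure 130 mm over their backs; the gripper's body (78 mm by 193 mm) begins 47 mm behind the grasp point.
Start: joints at [-48.466, 20.546, 0.682, 0, -70.136, -16.507], TCP at [0.286, -0.612, 0.227] pointing down, gripper open.
Joint ranges: [-176.03, 176.03], [-82.01, 121.73], [-58.28, 71.71], [-173.87, 95.51], [-174.79, -0.11], [-173.66, 173.66]. Speed limits (degrees/s): [136.94, 136.94, 172.46, 180, 180, 180].

INTERFACE

Orientations are given as [roll, pitch, yaw] about the fixed x, y, z axes, in that order (R = Rz(yaw) Ry(pitch) Rx(roll)).
In Python, from plant import * gives the robot as it stands. The module is installed in compiled form; this text tells all that it offers.
- The arm moves only by the shell command python3 -m pendant 'ROWS' [OPENING]. ROWS is JSON, a list that holds one entry, the list of rows, each a list of 6 numbers: the shift along the world's x, y, z in mm, then the turn, a rotation vector about the world's x, y, z in degrees. A call has 1 to 10 rows; each row is the pose to reach, as a shift and turn from the pose commanded when the call began; what a row does not reach only later rows make up. A row lasts 1/8 s, in which the tool goes at most 62.5 mm and 10.7 degrees, less where a joint would pass 70% of its speed; a pose out of reach is approached as far as the arm can. A call with a gripper value outside its range is refused whole. OPENING is the closure, from -1 (fully open) to 1 (shut), set as the call begins (- or left out, the last holds). The fingers move at their own pace and stop on an object; the grip force is fixed at half the most. Time passes only in rows, so rows that repeat a pose let the fingers close. It gives the time, the measured TCP pose, the force and the opening at its end, in the units of the state.
- get_obs(): the state, without advancing time (a new reading comes with each control period).
- snapshot(name): name is "side" or "top" or "wrist"; returns a dict with "pixels" (384x512x3 uint8, red, green, blue), "depth" (384x512 float32, m along the optical axis (not along the pixel's ray), 0 where there is no reading), "fx", "fy", "cx", "cy" (pixels), "dist" ([k1, k2, p1, p2, k3] as OpenCV has them; the pictures are not rectified), "pose" (4x4, takes a point from camera to world coordinates); the wrist camera has in their place "tool_from_camera" (4x4, takes a point from camera to tool coordinates, whose origin is the TCP and whose axes are the tool frame's). Camera axes: x right, y down, z forward; pixel columns grow to the right and rows downward; lengths in m; the calibration is good to about 2 mm. A picture is of the moment at which its call begins: read the wrist's pose just before it.
- close_job(): hands the job in, once; it reports no verdict.
The state is a dict: "clock": time; "joint_pos": joint angles; "qvel": joint speeds; "tau": joint torques, N m; "tool_pos": TCP position; "orientation": TCP orientation; "force": force on the tool from outside, world axes, zero at the start; "moment": the same for the moment, N m; "opening": finger opening in m.
Only numpy, scipy, OpenCV 4.12 (cv2) and the standard library are available. Lean on these libraries where they do the work, as an engineer would, in place of code of your own. Each camera call takes 0.05 s, during which the arm holds its last target. There are 200 camera calls.

TASK

Add the tall meal carton to the row in the white carrier tray: part the four low cartons by sliding them along the tray (do not lift them out) and set the tall one down in the middle, so that two low cartons stand on either side of it and the tray carries level. All five must end up upright on the tray floor, let go of; do not tip or drop any carton, and leave the sauce jar, cups and spoon where they are.

Things in the scene. Friction and masses are not known exactly. Their poses are not given: they have to be found in the camera images.
- tray: white plastic open tray, fixed. Outside 80 (its x) x 250 (its y) x 30 mm tall plus a 12 mm lug at each end; inside 70 x 240 mm, floor surface 6 mm above the table. Origin: centre of its underside, on the table. x: across, away from the robot; y: along the row, to the robot's left; z up. The four low cartons fill it but for 64 mm of its length, shared anyhow between the two ends
- low1_mid (a point): low meal carton, closed kraft-cardboard box with a flat top, 58 (its x) x 44 (its y) x 90 mm tall, about 0.28 kg; the point is its centre, 45 mm above its underside. Loose, stands upright on the tray floor with its axes along the tray's. First (at the +y end) of the row
- low2_mid (a point): low meal carton, closed kraft-cardboard box with a flat top, 58 (its x) x 44 (its y) x 90 mm tall, about 0.28 kg; the point is its centre, 45 mm above its underside. Loose, stands upright on the tray floor with its axes along the tray's. Second from the +y end of the row
- low3_mid (a point): low meal carton, closed kraft-cardboard box with a flat top, 58 (its x) x 44 (its y) x 90 mm tall, about 0.28 kg; the point is its centre, 45 mm above its underside. Loose, stands upright on the tray floor with its axes along the tray's. Third from the +y end of the row
- low4_mid (a point): low meal carton, closed kraft-cardboard box with a flat top, 58 (its x) x 44 (its y) x 90 mm tall, about 0.28 kg; the point is its centre, 45 mm above its underside. Loose, stands upright on the tray floor with its axes along the tray's. Last (at the -y end) of the row
- tall_mid (a point): the tall meal carton, closed kraft cardboard, 56 (its x) x 44 (its y) x 138 mm tall, about 0.36 kg: a straight-sided body 118 mm high, then a gable roof with a thin ridge fin along x. Stands loose and upright on the table beside one end of the tray. The point is its centre, 69 mm above its underside; z up
- sauce: bystander: amber glass jar of sauce with a steel cap, 68 mm across, 110 mm tall, loose on the table; origin at the centre of its underside
- cups: bystander: stack of white paper cups, 77 mm across, about 125 mm tall, loose; origin at the centre of its underside
- spoon: bystander: steel serving spoon 240 mm long lying on the table beyond the tray; origin at about its middle

How it is judged (in metres and radians):
At the end, for the whole second after the job is handed in: All five cartons stand on the tray floor (height within 6 mm), within 15 mm of its centre line, tilt under 0.1 rad: the tall one at rest within 20 mm of the tray's middle, low1 and low2 30 to 115 mm from that middle on the +y side, low3 and low4 likewise on the -y side (y of tall_mid in the frame of tray between -0.02 and 0.02 m and x of tall_mid in the frame of tray between -0.015 and 0.015 m and z of tall_mid in the frame of tray between 0.069 and 0.081 m and angle between each of tall_mid, low1_mid, low2_mid, low3_mid, low4_mid's own z axis and vertical below 0.1 rad and linear speed of tall below 0.02 m/s and y of low1_mid in the frame of tray between 0.03 and 0.115 m and x of low1_mid in the frame of tray between -0.015 and 0.015 m and z of low1_mid in the frame of tray between 0.045 and 0.057 m and y of low2_mid in the frame of tray between 0.03 and 0.115 m and x of low2_mid in the frame of tray between -0.015 and 0.015 m and z of low2_mid in the frame of tray between 0.045 and 0.057 m and y of low3_mid in the frame of tray between -0.115 and -0.03 m and x of low3_mid in the frame of tray between -0.015 and 0.015 m and z of low3_mid in the frame of tray between 0.045 and 0.057 m and y of low4_mid in the frame of tray between -0.115 and -0.03 m and x of low4_mid in the frame of tray between -0.015 and 0.015 m and z of low4_mid in the frame of tray between 0.045 and 0.057 m); the robot touches nothing.
It fails at once if a low carton is lifted off the tray floor by more than 20 mm (height (world z) of any of low1_mid, low2_mid, low3_mid, low4_mid above 0.071 m).
It fails at once if a carton is tipped by more than about 30 degrees (angle between any of low1_mid, low2_mid, low3_mid, low4_mid, tall_mid's own z axis and vertical above 0.52 rad).
It fails at once if the tall carton is dropped: in the air, out of the gripper and falling (z of tall_mid in the frame of tray above 0.11 m and contact force between tall and the fingers below 0.05 N and linear speed of tall above 0.3 m/s).
It fails at once if the sauce jar, cups or spoon is moved by more than 30 mm (distance of any of sauce, cups, spoon from where it was at the start of the episode above 0.03 m).
It also fails if it takes over 58 s, if anything falls off the work surface, if the arm or the gripper's body presses on something with over 40 N, if the wrist force passes 120 N, or if a joint passes its speed limit or range.

## Working session

There is one attempt and no reset: what is moved stays moved. The work goes in short steps, Python scripts to look and compute and a shell command to move; the robot and the scene stay as the last step left them, time stands still between calls to the robot, and variables do not carry over. Pictures are saved under pics/ and viewed, about 8 in all and at most 12, crops included, and the job is handed in when it is done.

```bash
mkdir -p pics
cat > h.py <<'E'
from plant import *
import numpy as np, cv2
from scipy.spatial.transform import Rotation as R
def snap(n):
    o=get_obs(); s=snapshot(n)
    if n=="wrist":
        T=np.eye(4);T[:3,:3]=R.from_euler('xyz',o['orientation'],degrees=True).as_matrix();T[:3,3]=o['tool_pos']
        s['pose']=T@s['tool_from_camera']
    return s
def cloud(s):
    h,w=s['depth'].shape
    K=np.array([[s['fx'],0,s['cx']],[0,s['fy'],s['cy']],[0,0,1.]])
    uv=np.stack(np.meshgrid(np.arange(w),np.arange(h)),-1).reshape(-1,1,2).astype(float)
    n=cv2.undistortPoints(uv,K,np.array(s['dist'])).reshape(h,w,2)
    d=s['depth'][...,None]
    P=np.concatenate([n*d,d],-1)
    P=P@s['pose'][:3,:3].T+s['pose'][:3,3]
    P[s['depth']<=0]=np.nan
    return P
def save(s,f): cv2.imwrite('pics/'+f,s['pixels'][:,:,::-1])
E
python3 - <<'E'
from h import *
print(get_obs())
for n in("top","side"):
    s=snap(n);save(s,n+'1.png');np.save(n+'P.npy',cloud(s));np.save(n+'I.npy',s['pixels']);print(n,s['pose'].round(3).tolist())
a=cv2.imread('pics/top1.png');b=cv2.imread('pics/side1.png')
cv2.imwrite('pics/c1.png',cv2.resize(np.hstack([a,b]),(800,300)))
E
```

```text
{'clock': 0.0, 'joint_pos': array([-4.84685869e+01,  2.05908564e+01,  6.34534564e-01, -2.23866820e-02,
       -7.01349512e+01, -1.65063089e+01]), 'qvel': array([-0.03141822, -0.03372374,  0.1248968 , -0.11884894,  0.08856898,
       -0.10344256]), 'tau': array([ 1.76365966e-04, -5.82722747e+01,  2.93052703e+01,  6.99711934e+00,
        6.84271901e-03, -1.30273766e-04]), 'tool_pos': array([ 0.28531417, -0.61120117,  0.22562786]), 'orientation': array([-1.79994242e+02, -9.34914886e-02,  1.15017476e+02]), 'force': array([-0.20005583, -0.75090099, -0.09929932]), 'moment': array([-0.01691018, -0.02095919, -0.03037155]), 'opening': 0.08759187798850201}
top [[0.142, -0.964, 0.225, 0.382], [-0.99, -0.139, 0.03, 0.008], [0.002, -0.227, -0.974, 0.87], [0.0, 0.0, 0.0, 1.0]]
side [[-0.995, -0.05, 0.086, 0.469], [-0.098, 0.652, -0.752, 0.709], [-0.018, -0.757, -0.654, 0.708], [0.0, 0.0, 0.0, 1.0]]
```

View pics/top1.png

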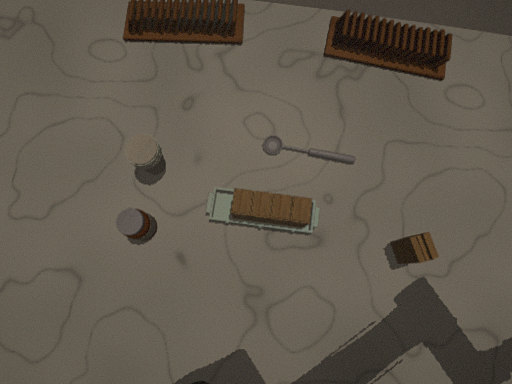

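View pics/side1.png

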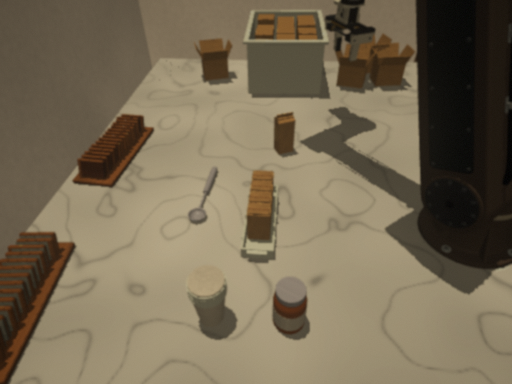

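The top view shows the tray at about (207–320, 187–233), with the row pushed towards its right (−y) end. The tall carton is at (413, 248), the jar at (135, 223), the cups at (145, 152) and the spoon at (310, 150). The side view agrees. Next I measure them from depth.

```bash
cat > m.py <<'E'
from h import *
def rect(P,m,name):
    q=P[m];q=q[~np.isnan(q[:,0])]
    (c,s,a)=cv2.minAreaRect((q[:,:2]*1000).astype(np.float32)); print(name,len(q),'c',np.round(c,1),'size',np.round(s,1),'ang',round(a,1),'z med',np.nanmedian(q[:,2]).round(4)); return q
def big(m):
    n,l,st,_=cv2.connectedComponentsWithStats(m.astype(np.uint8)); i=1+np.argmax(st[1:,4]); return l==i
E
python3 - <<'E'
from m import *
P=np.load('topP.npy');I=np.load('topI.npy');z=P[...,2];x=P[...,0];y=P[...,1]
print('table z',np.nanmedian(z[100:300,50:450]))
hsv=cv2.cvtColor(I,cv2.COLOR_RGB2HSV)
roi=np.zeros(z.shape,bool);roi[170:250,195:335]=1
rect(P,big(roi&(z>.085)&(z<.115)),'lowtops')
tr=big(roi&(z>.02)&(z<.034));q=rect(P,tr,'tray rim')
rect(P,big(roi&(z>.02)),'tray+all')
roi=np.zeros(z.shape,bool);roi[225:280,380:450]=1
rect(P,big(roi&(z>.02)),'tall all');rect(P,big(roi&(z>.11)),'tall roof');rect(P,roi&(z>.128),'fin')
for r in range(0,1): 
  pass
t=P[206,228:318]; print(np.c_[np.arange(228,318,6),(t[::6]*1000).round(0),hsv[206,228:318:6]].astype(int).tolist())
cv2.imwrite('pics/crop.png',np.hstack([cv2.resize(I[180:240,200:330,::-1],(520,240),interpolation=2),cv2.resize(I[225:275,380:445,::-1],(280,240),interpolation=2)]))
S=np.load('sideP.npy');z=S[...,2]
roi=np.zeros(z.shape,bool);roi[100:160,265:305]=1
rect(S,big(roi&(z>.03)&(S[...,0]>0)),'tall side all');rect(S,roi&(z>.128),'fin side')
roi=np.zeros(z.shape,bool);roi[160:255,235:285]=1
rect(S,big(roi&(z>.085)&(z<.115)),'low tops side');rect(S,big(roi&(z>.02)&(z<.036)),'rim side')
E
```

```text
table z 0.0018431131201446238
lowtops 2040 c [528.2 -14.2] size [ 58.9 178. ] ang 0.2 z med 0.0969
tray rim 683 c [526.6   4.2] size [ 84.5 274.4] ang 0.3 z med 0.031
tray+all 3052 c [526.6   4.2] size [ 84.5 274.4] ang 0.3 z med 0.0952
tall all 1053 c [ 480.1 -347.4] size [57.6 46.8] ang 23.7 z med 0.1201
tall roof 607 c [ 480.1 -347.9] size [56.8 46.2] ang 24.1 z med 0.1257
fin 229 c [ 479.8 -347.7] size [56.6 23.4] ang 23.0 z med 0.1301
[[228, 528, 91, 8, 38, 38, 127], [234, 514, 69, 98, 15, 135, 100], [240, 517, 56, 95, 16, 130, 94], [246, 518, 42, 99, 17, 145, 88], [252, 521, 29, 91, 17, 136, 94], [258, 522, 16, 97, 17, 152, 92], [264, 524, 2, 97, 16, 139, 88], [270, 527, -11, 93, 15, 125, 86], [276, 528, -24, 98, 17, 139, 90], [282, 530, -37, 97, 15, 117, 98], [288, 532, -51, 96, 15, 131, 97], [294, 534, -64, 97, 16, 139, 97], [300, 535, -77, 99, 12, 122, 92], [306, 538, -91, 97, 15, 130, 96], [312, 556, -116, 17, 39, 25, 72]]
tall side all 653 c [ 479.  -347.6] size [57.8 50.7] ang 24.7 z med 0.0907
fin side 74 c [ 477.6 -342.3] size [54.6 22.5] ang 13.3 z med 0.1329
low tops side 1080 c [528.5 -12.6] size [ 58.7 177.9] ang 0.1 z med 0.0964
rim side 426 c [527.5  10.1] size [263.3  84.6] ang 89.9 z med 0.0303
```

View pics/crop.png

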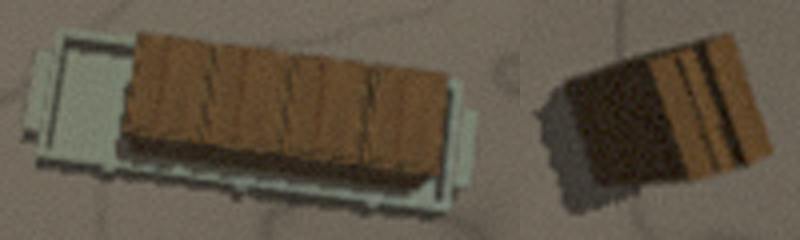

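Findings:
- **Tray:** centre at about (527, 4), yaw about 0.
- **Row:** y from −103 to 75, so there is 49 mm free at the +y end and 13 mm at the −y end. Low2 is at y≈8 and low3 at y≈−36.
- **Tall carton:** (480, −347), yaw about 24°.
- **Checks:** heights and sizes agree with those given.

The first move goes above low2 with the jaws along x.

```bash
python3 -m pendant '[[[60,155,0,0,0,11],[110,280,0,0,0,22],[150,400,0,0,0,33],[190,500,0,0,0,44],[225,580,0,0,0,55],[242,620,0,0,0,65],[242,620,0,0,0,65],[242,620,0,0,0,65],[242,620,0,0,0,65],[242,620,0,0,0,65]]]' -1
python3 -m pendant '[[[0,0,0,0,0,0],[0,0,0,0,0,0],[0,0,0,0,0,0],[0,0,0,0,0,0]]]'; python3 -c "
from h import *
o=get_obs();print(o['clock'],o['tool_pos'],o['orientation'],o['joint_pos'])"
```

```text
clock: 1.35
tool_pos: [0.5128, -0.0272, 0.2266]
orientation: [180.0, 0.0, -180.0]
force: [1.1, -1.2, -0.1]
opening: 0.088
clock: 1.85
tool_pos: [0.5123, -0.0304, 0.2267]
orientation: [180.0, 0.0, 179.9]
force: [-0.2, -0.1, 0.5]
opening: 0.0876
1.85 [ 0.51225445 -0.0304452   0.22666588] [1.79996129e+02 7.80315537e-03 1.79924239e+02] [ 1.85456892e+01  5.19738935e+00 -1.94335983e+01 -1.29478148e-03
 -6.53603816e+01 -1.86209102e+01]
```

```bash
python3 -m pendant '[[[16,38,0,0,0,0],[16,38,-40,0,0,0],[16,38,-80,0,0,0],[16,38,-110,0,0,0],[16,38,-135,0,0,0],[16,38,-155,0,0,0],[16,38,-170,0,0,0],[16,38,-170,0,0,0],[16,38,-170,0,0,0]]]'
```

```text
clock: 2.98
tool_pos: [0.5291, 0.0086, 0.0573]
orientation: [180.0, 0.1, -180.0]
force: [-0.3, 0.3, -0.8]
opening: 0.0878
```

```bash
python3 -m pendant '[[[0,0,0,0,0,0],[0,0,0,0,0,0],[0,0,0,0,0,0],[0,0,0,0,0,0],[0,0,0,0,0,0],[0,0,0,0,0,0],[0,0,0,0,0,0],[0,0,0,0,0,0]]]' 1
```

```text
clock: 3.98
tool_pos: [0.5289, 0.0088, 0.0568]
orientation: [180.0, 0.0, -180.0]
force: [-0.2, 0.4, 3.6]
opening: 0.0579
```

Gripped at 58 mm, as expected for a low carton. I drag it +y slowly, pushing low1 ahead.

```bash
python3 -m pendant '[[[0,4,0,0,0,0],[0,9,0,0,0,0],[0,15,0,0,0,0],[0,21,0,0,0,0],[0,27,0,0,0,0],[0,33,0,0,0,0],[0,38,0,0,0,0],[0,42,0,0,0,0],[0,45,0,0,0,0],[0,45,0,0,0,0]]]'
```

```text
clock: 5.22
tool_pos: [0.528, 0.0524, 0.0568]
orientation: [-179.9, -0.1, -180.0]
force: [-0.6, -6.8, 8.6]
opening: 0.0577
```

```bash
python3 -m pendant '[[[0,1,0,0,0,0],[0,2,0,0,0,0],[0,3,0,0,0,0],[0,3,0,0,0,0]]]'
python3 - <<'E'
from m import *
s=snap('top');save(s,'top2.png');P=cloud(s);z=P[...,2]
roi=np.zeros(z.shape,bool);roi[170:250,195:335]=1
rect(P,big(roi&(z>.02)&(z<.034)),'rim')
E
```

```text
clock: 5.72
tool_pos: [0.528, 0.0551, 0.0568]
orientation: [-179.9, -0.1, -180.0]
force: [0.3, -8.5, 8.1]
opening: 0.0578
rim 338 c [499.1 -69.5] size [ 72.3 155.8] ang 31.2 z med 0.031
```

```bash
python3 -m pendant '[[[0,0,0,0,0,0],[0,0,0,0,0,0],[0,0,0,0,0,0],[0,0,0,0,0,0],[0,0,0,0,0,0],[0,-20,0,0,0,0],[0,-50,0,0,0,0],[0,-78,0,0,0,0],[0,-92,0,0,0,0],[0,-92,0,0,0,0]]]' -1
python3 -m pendant '[[[0,0,0,0,0,0],[0,0,0,0,0,0],[0,0,0,0,0,0],[0,0,0,0,0,0],[0,0,0,0,0,0],[0,0,0,0,0,0],[0,0,0,0,0,0],[0,0,0,0,0,0]]]' 1
python3 -m pendant '[[[0,-3,0,0,0,0],[0,-6,0,0,0,0],[0,-9,0,0,0,0],[0,-11,0,0,0,0],[0,-11,0,0,0,0]]]'
```

```text
clock: 7.02
tool_pos: [0.5284, -0.0365, 0.0565]
orientation: [180.0, -0.0, 179.9]
force: [0.5, 0.5, 0.1]
opening: 0.0874
clock: 8.02
tool_pos: [0.5288, -0.0352, 0.0567]
orientation: [180.0, 0.0, -180.0]
force: [1.9, 2.0, 0.5]
opening: 0.0584
clock: 8.65
tool_pos: [0.5286, -0.0466, 0.0566]
orientation: [-180.0, 0.0, -180.0]
force: [-0.2, 3.2, 1.5]
opening: 0.0578
```

Release, rise, and head towards the tall carton, then look.

```bash
python3 -m pendant '[[[0,0,0,0,0,0],[0,0,0,0,0,0],[0,0,0,0,0,0],[0,0,0,0,0,0],[0,0,40,0,0,0],[0,0,90,0,0,0],[0,0,150,0,0,0],[-20,-60,180,0,0,8],[-35,-120,180,0,0,16],[-45,-180,180,0,0,24]]]' -1
python3 -m pendant '[[[-5,-50,0,0,0,0],[-5,-60,0,0,0,0],[-5,-60,0,0,0,0],[-5,-60,0,0,0,0],[-5,-60,0,0,0,0]]]'
python3 - <<'E'
from m import *
s=snap('top');save(s,'top3.png');P=cloud(s);z=P[...,2]
roi=np.zeros(z.shape,bool);roi[170:250,195:335]=1;roi&=(P[...,1]>-.125)
t=roi&(z>.085)&(z<.115)
n,l,st,_=cv2.connectedComponentsWithStats(t.astype(np.uint8))
for i in range(1,n):
    if st[i,4]>100: rect(P,l==i,'low%d'%i)
w=snap('wrist');save(w,'w3.png');P=cloud(w);z=P[...,2];o=get_obs();print(o['tool_pos'],o['orientation'])
for nm,lo,hi in(('all',.05,.16),('fin',.131,.16)):
    rect(P,big((z>lo)&(z<hi)&(abs(P[...,0]-.48)<.06)&(abs(P[...,1]+.347)<.06)),nm)
cv2.imwrite('pics/c3.png',np.hstack([cv2.resize(s['pixels'][165:255,190:340,::-1],(400,300)),cv2.resize(w['pixels'][:,:,::-1],(400,300))]))
E
```

```text
clock: 9.9
tool_pos: [0.4839, -0.2232, 0.2377]
orientation: [-179.9, 0.1, -155.6]
force: [1.3, -0.7, -0.0]
opening: 0.0876
clock: 10.52
tool_pos: [0.4797, -0.2808, 0.2367]
orientation: [-180.0, 0.0, -155.9]
force: [0.4, -1.1, -0.8]
opening: 0.0879
low1 1011 c [526.7  76.3] size [59.2 87.8] ang 0.2 z med 0.0969
low2 945 c [528.1 -69.4] size [59.4 87.5] ang 0.4 z med 0.097
[ 0.47968481 -0.28103426  0.23671462] [-1.79992007e+02  1.51129994e-02 -1.55887530e+02]
all 3340 c [ 480.8 -346.3] size [56.1 45.3] ang 24.5 z med 0.1236
fin 334 c [ 481.4 -346.4] size [54.6  3.3] ang 24.4 z med 0.1365
```

View pics/c3.png

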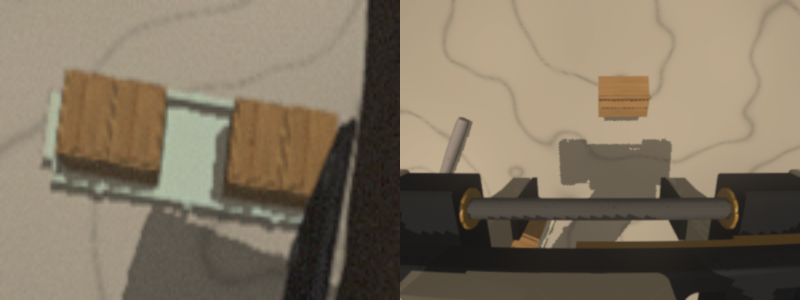

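The cartons are parted: the gap runs from y −25 to 32, 58 mm wide, centred at y≈3.4. The wrist view puts the tall carton at (481, −346) with yaw 24.4°. I grasp it about 100 mm up, so TCP z is about 81.

```bash
python3 -m pendant '[[[1,-35,0,0,0,0],[1,-65,0,0,0,0],[1,-65,0,0,0,0],[1,-65,-40,0,0,0],[1,-65,-80,0,0,0],[1,-65,-110,0,0,0],[1,-65,-135,0,0,0],[1,-65,-155,0,0,0],[1,-65,-155,0,0,0],[1,-65,-155,0,0,0]]]'
python3 -m pendant '[[[0,0,0,0,0,0],[0,0,0,0,0,0],[0,0,0,0,0,0],[0,0,0,0,0,0],[0,0,0,0,0,0],[0,0,0,0,0,0],[0,0,0,0,0,0],[0,0,0,0,0,0]]]' 1
```

```text
clock: 11.88
tool_pos: [0.481, -0.3467, 0.0825]
orientation: [-179.9, 0.0, -155.9]
force: [-0.1, -0.1, -0.2]
opening: 0.0875
clock: 12.88
tool_pos: [0.4804, -0.347, 0.0817]
orientation: [-180.0, -0.0, -156.0]
force: [-1.9, 0.0, 4.4]
opening: 0.0558
```

```bash
python3 -m pendant '[[[0,0,8,0,0,0],[0,0,25,0,0,0],[0,0,50,0,0,0],[0,0,80,0,0,0],[0,0,110,0,0,0],[0,0,135,0,0,0],[0,0,140,0,0,0],[5,20,140,0,0,-3],[10,50,140,0,0,-6],[15,80,140,0,0,-9]]]'
python3 -m pendant '[[[5,40,0,0,0,-3],[10,80,0,0,0,-6],[15,120,0,0,0,-9],[20,160,0,0,0,-12],[25,200,0,0,0,-15],[28,230,0,0,0,-15],[31,255,0,0,0,-15],[31,268,0,0,0,-15],[31,270,0,0,0,-15],[31,270,0,0,0,-15]]]'
python3 - <<'E'
from m import *
o=get_obs();print(o['tool_pos'],o['orientation'],o['force'])
s=snap('side');save(s,'s4.png');t=snap('top');w=snap('wrist')
P=cloud(s);z=P[...,2]
ok=(abs(P[...,0]-.527)<.05)&(P[...,1]>-.13)&(P[...,1]<.14)
rect(P,big(ok&(z>.085)&(z<.1)),'low side view')
cv2.imwrite('pics/c4.png',np.hstack([cv2.resize(s['pixels'][90:270,180:340,::-1],(400,450)),cv2.resize(w['pixels'][:,:,::-1],(400,450))]))
E
```

```text
clock: 14.12
tool_pos: [0.4948, -0.266, 0.2207]
orientation: [179.9, -0.1, -165.1]
force: [1.0, 0.0, -2.3]
opening: 0.056
clock: 15.38
tool_pos: [0.5261, 0.0026, 0.2213]
orientation: [-180.0, -0.0, -180.0]
force: [-0.2, 0.0, -2.9]
opening: 0.0559
[0.52607828 0.00262387 0.22133307] [-1.79990352e+02 -2.91267392e-02 -1.79982096e+02] [-0.16125506  0.01585657 -2.91162597]
low side view 683 c [527.5  76.9] size [91.1 58.7] ang 89.7 z med 0.0961
```

View pics/c4.png

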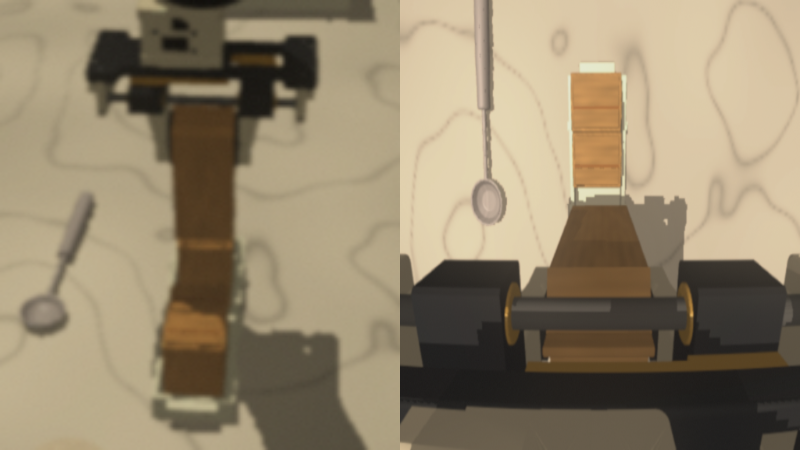

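The tall carton hangs straight above the gap, and both pairs of low cartons are upright. Lower it.

```bash
python3 -m pendant '[[[1,0,-10,0,0,0],[1,0,-30,0,0,0],[1,0,-50,0,0,0],[1,0,-70,0,0,0],[1,0,-90,0,0,0],[1,0,-105,0,0,0],[1,0,-117,0,0,0],[1,0,-125,0,0,0],[1,0,-127,0,0,0],[1,0,-127,0,0,0]]]'
```

```text
clock: 16.77
tool_pos: [0.5276, 0.0031, 0.0948]
orientation: [180.0, 0.0, -180.0]
force: [0.4, 1.2, -2.7]
opening: 0.0556
```

```bash
python3 -m pendant '[[[0,0,-2,0,0,0],[0,0,-4,0,0,0],[0,0,-6,0,0,0],[0,0,-6,0,0,0],[0,0,-6,0,0,0]]]'
```

```text
clock: 17.4
tool_pos: [0.5274, 0.0031, 0.0886]
orientation: [-180.0, 0.0, -180.0]
force: [-0.2, -0.2, -2.9]
opening: 0.0561
```

Not touching the floor yet (force is still the carton's weight), so I go down in 1 mm steps.

```bash
python3 -m pendant '[[[0,0,-1,0,0,0],[0,0,-1,0,0,0],[0,0,-1,0,0,0]]]'; python3 -m pendant '[[[0,0,-1,0,0,0],[0,0,-1,0,0,0],[0,0,-1,0,0,0]]]'
```

```text
clock: 17.77
tool_pos: [0.5275, 0.0031, 0.0877]
orientation: [180.0, 0.0, -180.0]
force: [-0.7, 0.1, -0.5]
opening: 0.0557
clock: 18.15
tool_pos: [0.5275, 0.003, 0.0877]
orientation: [-180.0, 0.0, -180.0]
force: [-4.2, 0.8, 9.7]
opening: 0.0558
```

On the floor now, as the force turned upward. Release, rise and retreat.

```bash
python3 -m pendant '[[[0,0,0,0,0,0],[0,0,0,0,0,0],[0,0,0,0,0,0],[0,0,0,0,0,0],[0,0,0,0,0,0],[0,0,20,0,0,0],[0,0,50,0,0,0],[0,0,90,0,0,0],[0,0,130,0,0,0],[0,0,160,0,0,0]]]' -1
python3 -m pendant '[[[0,-50,0,0,0,0],[0,-100,0,0,0,0],[0,-150,0,0,0,0],[0,-200,0,0,0,0],[0,-250,0,0,0,0],[0,-280,0,0,0,0],[0,-300,0,0,0,0],[0,-300,0,0,0,0]]]'
python3 - <<'E'
from m import *
o=get_obs();print(o['tool_pos'],o['force'])
t=snap('top');s=snap('side')
for nm,f in(('top',t),('side',s)):
    P=cloud(f);z=P[...,2];ok=(abs(P[...,0]-.527)<.06)&(P[...,1]>-.15)&(P[...,1]<.16)
    m=(ok&(z>.086)&(z<.108)).astype(np.uint8);n,l,st,_=cv2.connectedComponentsWithStats(m)
    for i in range(1,n):
        if st[i,4]>60: rect(P,l==i,nm+' lows')
    rect(P,ok&(z>.12),nm+' tall roof');rect(P,ok&(z>.137),nm+' fin');print('max z',np.nanmax(z[ok]))
b0=np.load('topI.npy');d=cv2.absdiff(b0,t['pixels'])[100:250,100:190];print('bystander diff',d.max())
cv2.imwrite('pics/c5.png',np.hstack([cv2.resize(t['pixels'][130:250,110:360,::-1],(400,300)),cv2.resize(s['pixels'][120:345,150:350,::-1],(400,300))]))
E
```

```text
clock: 19.4
tool_pos: [0.5276, 0.0031, 0.2485]
orientation: [180.0, 0.1, -180.0]
force: [0.5, 0.5, 0.3]
opening: 0.0875
clock: 20.4
tool_pos: [0.5272, -0.2978, 0.2461]
orientation: [180.0, -0.0, 179.9]
force: [-0.5, 0.5, -0.4]
opening: 0.0878
[ 0.52717098 -0.29777083  0.24611291] [-0.54180676  0.49891967 -0.40760585]
top lows 1005 c [527.1  76.5] size [88.3 58.9] ang 89.9 z med 0.097
top lows 1024 c [528.1 -69.9] size [58.8 88.8] ang 1.0 z med 0.0969
top tall roof 21118 c [527.  -62.5] size [119.9 173.8] ang 0.0 z med 0.6746
top fin 20615 c [527.  -69.3] size [119.9 160.2] ang 0.0 z med 0.6748
max z 0.7131454872438541
side lows 242 c [528.3 -76.5] size [58.8 73.3] ang 0.5 z med 0.0965
side lows 816 c [527.4  69.3] size [108.   58.4] ang 89.7 z med 0.0962
side tall roof 315 c [526.3  11.9] size [54.5 28.7] ang 4.0 z med 0.1326
side fin 71 c [527.    1.6] size [54.5  8.6] ang 2.8 z med 0.1427
max z 0.147159945300379
bystander diff 62
```

View pics/c5.png

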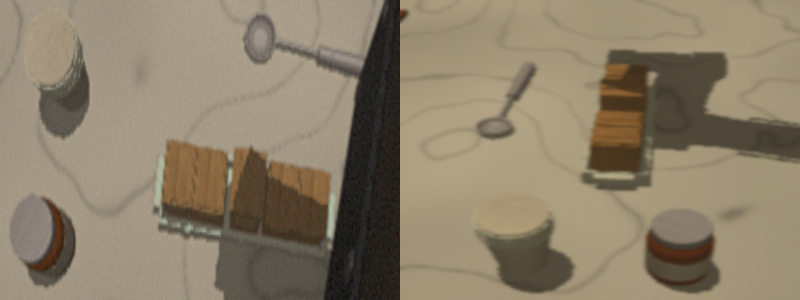

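All five cartons stand upright with the tall one in the middle. Low pairs are centred at y≈76.5 and −70, the fin at (527, 2), about 144 mm up. Jar, cups and spoon are in place, and the arm is clear.

```bash
python3 -c "
from plant import *
print(close_job())"
```

```text
the job is handed in; nothing more can be done
None
```

The tall carton now stands in the middle of the tray row, with two low cartons on each side. I handed the job in at about 20.5 s of the 58 s allowed; no verdict was reported.

I gripped low2 and slid it about 47 mm towards +y, pushing low1 ahead. I then slid low3 about 11 mm towards −y, pushing low4. The tall carton went into the 58 mm gap this left. I lowered it until the force showed it was on the tray floor, released it and backed the arm away.

Last checks, in the tray frame (tray centre at about x 527, y 4 mm):

| Item | Measured | Required |
|---|---|---|
| Tall carton, y | about −1 to −2 mm | within ±20 mm |
| Low2 and low1, y | about +50 and +94 mm | +30 to +115 mm |
| Low3 and low4, y | about −52 and −96 mm | −30 to −115 mm |
| All cartons, x | within about 2 mm | within ±15 mm |

- **Height and tilt:** low tops were at 96–97 mm and the tall fin at about 143–147 mm, as expected for upright cartons on the floor. I judged tilt from these heights and the pictures, not by a separate measurement.
- **Bystanders:** the jar, cups and spoon look unmoved in the last pictures. A pixel comparison around the jar and cups showed differences up to 62 out of 255. I did not trace the cause or measure their positions again.
- **Top camera:** its final tall-carton reading was useless because the arm was in view. The tall position comes from the side camera and the tool position at release, which agree to 1.5 mm.

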